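Run the wing nut onto the cantilever clamp

ROBOT

A 6-joint arm with a two-finger parallel gripper is mounted at the origin on a cart in front of the work surface, level with it; the furniture and walls round the work are solid. World frame = base frame: x ahead of the robot, y to its left, z up, the work surface at z = 0. Lengths are in mm, angles in rad, forces in N, time in s.
With the tool pointing down it reaches from about 350 to 975 mm from the base axis. Payload 7.1 kg.
Tool frame: the origin (TCP) lies at the very end of the fingers, on their centre line; the grasp point (between the pads) lies 19 mm behind it; z points along the fingers, y is the line along which they close (so a half turn about z gives the same grasp; the last joint's range is limited). The gripper opens to 88 mm and grips with 3 to 60 N. Pads are 20 mm wide; open, the fingers measure 115 mm over their backs; the gripper's body (75 mm by 178 mm) begins 61 mm behind the grasp point.
Start: joints at [1.298, 0.423, 1.63, -0, 1.089, -0.019], TCP at [156.896, 604.97, 222.675] pointing down, gripper open.
Joint ranges: [-3, 3], [-0.9, 2.11], [0.09, 2.58], [-1.31, 4.45], [0.11, 2.69], [-2.54, 2.54]. Speed limits (rad/s): [2.39, 2.39, 3.01, 3.14, 3.14, 3.14].

INTERFACE

Orientations are given as a rotation vector (axis times angle).
In Python, from workcell import * gives the robot as it stands.
- The arm moves only by the tool step_arm, never from a script. Its argument "deltas" is a list of rows, each a list of 3 entries, a list of its own where there are three numbers: the shift along the tool's x, y, z in units of 300 mm (1.0 is 300 mm), then the turn, a rotation vector about the tool's x, y, z in units of 1.5 rad (1.0 is 1.5 rad), then the gripper command: -1 is shut, 1 is fully open, values between are in proportion. In form: [[[dx, dy, dz], [rx, ry, rz], gripper], ...]. A call has 1 to 20 rows; each row is the pose to reach, as a shift and turn from the pose commanded when the call began, along the tool's axes at that moment; what a row does not reach only later rows make up. A row lasts 1/12 s, in which the tool goes at most 41.7 mm and 7.16 degrees, less where a joint would pass 70% of its speed; a pose out of reach is approached as far as the arm can. A call with a number of a shift or a turn outside -1 to 1 is refused whole. A call with a gripper value outside its range is refused whole. The fingers move at their own pace and stop on an object; the grip force is fixed at half the most. Time passes only in rows, so rows that repeat a pose let the fingers close. It gives the time, the measured TCP pose, the force, the opening and the grip force at its end, in the units of the state.
- get_obs(): the state, without advancing time (a new reading comes with each control period).
- get_image(name): name is "scene" or "side" or "wrist"; returns a dict with "pixels" (480x640x3 uint8, red, green, blue), "fx", "fy", "cx", "cy" (pixels), "T" (4x4, takes a point from camera to world coordinates). Camera axes: x right, y down, z forward; pixel columns grow to the right and rows downward; lengths in mm; the calibration is good to about 2 mm. A picture is of the moment at which its call begins. There is no depth.
- close_job(): hands the job in; it is judged then, once.
The state is a dict: "t": time; "qpos": joint angles; "qvel": joint speeds; "joint_torque": joint torques, N m; "ee_pos": TCP position; "orientation": TCP orientation; "ft_force": force on the tool from outside, world axes, zero at the start; "moment": the same for the moment, N m; "width": finger opening in mm; "grasp_force": force on a finger pad.
Only numpy, scipy, OpenCV 4.12 (cv2) and the standard library are available. Lean on these libraries where they do the work, as an engineer would, in place of code of your own. Each camera call takes 0.05 s, during which the arm holds its last target. There are 200 camera calls.

TASK

Clamp the steel test strip for the bending experiment: set the loose black wing nut on the clamp's threaded stud, turn it backward (anticlockwise from above) with light pressure until you feel it drop off the thread ends into the thread start, then turn it forward (clockwise) until it has pushed the clamp strap fully down onto the strip; stop there without overtightening. Work gently, never forcing the nut down on the thread, let go of it at the end, and leave the flask, tape roll and marker pen alone.

Things in the scene. Friction and masses are not known exactly. Their poses are not given: they have to be found in the camera images.
- clamp_base: Grey base plate fixed to the table, 120 x 90 x 18 mm, carrying the strip, strap and stud. Origin: centre of its underside, on the stud's axis; z up. Steel test strip 24 mm wide, 3 mm thick, lies along its x, sticking out 60 mm beyond the +x edge. Forces on base, stud and strap together: under 40 N until the nut reaches the strap.
- stud_top (a point): Top of the upright stud's conical nose, on its axis, 63 mm above the base's underside; z up. The steel core is 30 mm across; the nose narrows to 15 mm over the top 10 mm.
- thread_tips (a point): Point on the stud's axis level with the upper ends (tips) of its thread, 12 mm below stud_top. Right-hand thread (clockwise from above goes down), 40 mm across, 3 starts 120 degrees apart, lead 24 mm a turn (3.8 mm a radian). The angle of the starts about the axis is NOT known: it varies and is not tied to the base's x. 42 degrees of each 120 are open above as entry.
- washer (a point): Centre of the top of the steel washer (56 mm across) on the aluminium strap (56 x 78 mm) as it is with the strap sprung up: 39 mm above the base's underside (this point does not move with the strap). The nut's underside meets it here; fully clamped it is 4 mm lower. Pull on the stud and push on the strap add up: under 120 N.
- nut_bar (a point): Centre of the grip bar of the loose black wing nut: bar 54 mm long (this point's x), 14 mm wide (y), 26 mm high, on a round cap 54 mm across, 35 mm high. 48 mm above the nut's underside, 13 mm below the bar's top. z up along the nut's axis. About 120 g. Fully clamped it is 20 mm above stud_top.
- nut_mouth (a point): Centre of the nut's underside: bore 43 mm wide, 31 mm deep, with 3 inner lugs 24 degrees wide at the mouth. Set on the stud it rests 1 to 6 mm below thread_tips, lugs on the thread, and ribs block forward turning. Turned backward (at most 125 degrees) it climbs the thread slope to a tip (from on a rib it first steps down up to 3 mm), then drops about 7 mm. It may by luck drop at once.
- strap (a joint): How far the strap is pressed down, in m: 0 up, 0.004 fully down on the strip; spring 2 N to 10 N. After the drop the nut's mouth is 7 to 8.5 mm below thread_tips; a hard stop follows within 18 degrees of more backward turning. About 140 degrees forward, with 1.5 mm axial play, clamp it fully; then the torque climbs past 0.2 N m. The nut stays where it is left.
- conical_flask: Glass conical flask, 63 mm across, 105 mm high, standing beyond the work; origin at the centre of its underside. Bystander.
- tape: White roll of thread tape, 40 mm across, 18 mm high, to the right of the clamp; origin at the centre of its underside. Bystander.
- pen: Marker pen 132 mm long, 14 mm thick, lying to the left of the nut; origin at the centre of its underside. Bystander.
There are look-alikes about, which are no part of the job. What is shaped like the part that bears nut_bar but green or purple is not meant.

How it is judged (in metres and radians):
On the way:
1. the nut has dropped off the thread tips into the thread start, not yet down on the strap (horizontal distance between nut_bar and stud_top below 0.006 m and z of nut_bar in the frame of stud_top below 0.0295 m and angle between the z axis of nut_bar and the z axis of stud_top, either way round below 0.12 rad), for 0.1 s.
At the end, for the whole second after the job is handed in: The nut sits upright on the stud (within 5 mm of its axis and 0.1 rad of upright), its bar centre less than 21.5 mm above stud_top, and holds the strap at least 3 mm down (of 4 mm); the fingers touch nothing (value of joint strap above 0.003 m and z of nut_bar in the frame of stud_top below 0.0215 m and horizontal distance between nut_bar and stud_top below 0.005 m and angle between the z axis of nut_bar and the z axis of stud_top, either way round below 0.1 rad and contact force between the fingers and anything else below 0.3 N).
It fails at once if the nut is forced onto the thread: more than 40 N on the clamp while the nut has not yet come down to the strap (contact force between clamp_base and anything else above 40 N and z of nut_bar in the frame of stud_top above 0.0245 m).
It fails at once if the clamp is overtightened or struck: contact forces on the base, stud and strap add up to more than 120 N (contact force between clamp_base and anything else above 120 N).
It fails at once if the flask, tape roll or pen is moved by more than 15 mm or the flask tipped (distance of any of conical_flask, tape, pen from where it was at the start of the episode above 0.015 m or angle between conical_flask's own z axis and vertical above 0.3 rad).
It also fails if it takes over 72 s, if anything falls off the work surface, if the arm or the gripper's body presses on something with over 40 N, if the wrist force passes 120 N, or if a joint passes its speed limit or range.

## Working session

There is one attempt and no reset: what is moved stays moved. The work goes in short steps, Python scripts to look and compute and a tool call to move; the robot and the scene stay as the last step left them, time stands still between calls to the robot, and variables do not carry over. Pictures are saved under pics/ and viewed, at most 10 in all, crops included, and the job is handed in when it is done.

Besides the shell and the picture viewer there is one more tool, called after "Emit:" by a JSON object that holds its "name" and its "arguments", one argument or row to a line. step_arm: Moves the arm, as the interface text tells. Its arguments: {"type":"object","properties":{"deltas":{"type":"array","items":{"type":"array"}}},"required":["deltas"]}

```bash
mkdir -p pics; cat > h.py <<'E'
from workcell import *
import numpy as np, cv2
def snap(n,f):
    im=get_image(n); cv2.imwrite(f'pics/{f}.png',im['pixels'][:,:,::-1]); np.savez(f'pics/{f}.npz',**im); return im
def ray(im,u,v):
    T=np.array(im['T']); d=T[:3,:3]@np.array([(u-im['cx'])/im['fx'],(v-im['cy'])/im['fy'],1]); return T[:3,3],d
def onz(im,u,v,z):
    o,d=ray(im,u,v); return o+d*(z-o[2])/d[2]
def two(a,pa,b,pb):
    o1,d1=ray(a,*pa);o2,d2=ray(b,*pb)
    s=np.linalg.lstsq(np.c_[d1,-d2],o2-o1,rcond=None)[0]
    p,q=o1+s[0]*d1,o2+s[1]*d2; return (p+q)/2,np.linalg.norm(p-q)
def proj(im,p):
    T=np.linalg.inv(np.array(im['T'])); c=T[:3,:3]@np.array(p)+T[:3,3]
    return im['fx']*c[0]/c[2]+im['cx'],im['fy']*c[1]/c[2]+im['cy']
E
python3 - <<'E'
from h import *
a=snap('scene','s1');b=snap('side','d1')
for i in(a,b): print(np.round(i['T'],2).tolist(),i['fx'])
print(get_obs())
E
```

```text
[[0.88, -0.3, 0.37, 222.76], [-0.48, -0.55, 0.68, -645.53], [0.0, -0.78, -0.63, 714.22], [0.0, 0.0, 0.0, 1.0]] 457.7966500195949
[[-0.99, 0.11, -0.09, 725.71], [0.14, 0.75, -0.64, 913.99], [0.0, -0.65, -0.76, 1061.76], [0.0, 0.0, 0.0, 1.0]] 483.01222504424555
{'t': 0.1, 'qpos': array([ 1.29800128e+00,  4.23777287e-01,  1.63060593e+00,  3.44112196e-05,
        1.08862347e+00, -1.89759998e-02]), 'qvel': array([ 0.00045478, -0.00220537, -0.00094766,  0.00020437,  0.00373946,
       -0.00094439]), 'joint_torque': array([ 2.44187240e-04, -5.45609987e+01, -2.74319923e+01,  6.44855713e-02,
        1.88354863e-02, -1.24535262e-06]), 'ee_pos': array([156.75300765, 604.49649702, 221.97441362]), 'orientation': array([-3.97623620e-01, -3.11608955e+00,  2.19043728e-03]), 'ft_force': array([0.72221525, 0.02170044, 0.28590313]), 'moment': array([-0.01213888, -0.05524477, -0.0345101 ]), 'grasp_force': 0.0, 'width': 87.64974358890149}
```

View pics/s1.png

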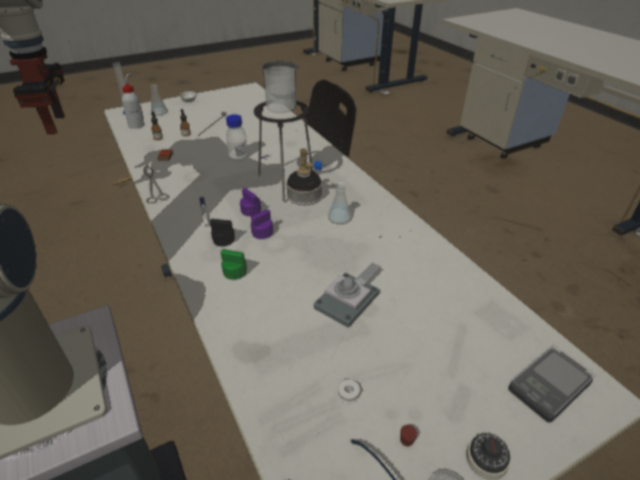

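View pics/d1.png

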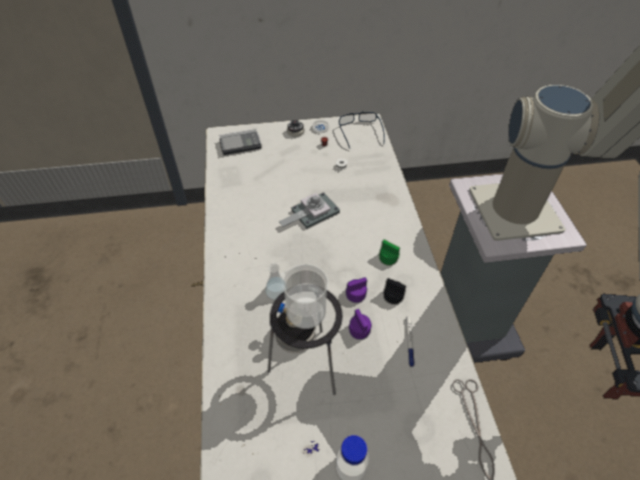

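Scene view: black nut at (222,232), with purple at (262,223) and (250,202) and green at (234,263); clamp stud at (348,282), flask at (340,208), tape at (349,389), pen at (203,211). Side view: nut at (395,291), stud at (316,201), pen at (409,342).

```bash
python3 - <<'E'
from h import *
a=dict(np.load('pics/s1.npz'));b=dict(np.load('pics/d1.npz'))
print('nut',two(a,(222,232),b,(395,291)))
print('stud',two(a,(348,279),b,(315,200)))
print('flask',onz(a,340,220,0),'tape',onz(a,349,389,9),'pen',onz(a,201,205,7),onz(a,207,222,7),onz(b,411,362,7),onz(b,407,322,7))
print('green',two(a,(234,263),b,(389,252)),'purp',two(a,(262,223),b,(357,289)),two(a,(250,203),b,(360,325)))
from scipy.spatial.transform import Rotation as R
print(R.from_rotvec(get_obs()['orientation']).as_matrix().round(3))
E
```

```text
nut (array([435.51720802, 252.5173431 ,  24.451656  ]), np.float64(0.8134770325813838))
stud (array([600.41542594, -67.99323763,  58.92963936]), np.float64(3.6667046771685023))
flask [734.3345646  186.41915016   0.        ] tape [ 488.41890449 -264.08148042    9.        ] pen [430.54124411 417.39628756   7.        ] [421.01770912 334.10094247   7.        ] [441.13710078 440.96333219   7.        ] [422.9319887  335.67412988   7.        ]
green (array([421.28530964, 127.17133064,  26.58093936]), np.float64(0.22960464437970685)) purp (array([533.17242546, 235.0755488 ,  28.79680499]), np.float64(3.7321830807385448)) (array([543.42661466, 337.5852044 ,  24.99287011]), np.float64(0.19694091890302542))
[[-0.968  0.251 -0.   ]
 [ 0.251  0.968 -0.001]
 [ 0.    -0.001 -1.   ]]
```

Emit:
{"name": "step_arm", "arguments": {
  "deltas": [
    [[-0.6, -0.45, 0], [0, 0, 0], 1],
    [[-0.6, -0.45, 0], [0, 0, 0], 1],
    [[-0.6, -0.45, 0], [0, 0, 0], 1],
    [[-0.6, -0.45, 0], [0, 0, 0], 1],
    [[-0.6, -0.45, 0], [0, 0, 0], 1],
    [[-0.6, -0.45, 0], [0, 0, 0], 1],
    [[-0.6, -0.45, 0], [0, 0, 0], 1]
  ]
}}

```text
t: 0.68
ee_pos: [298.8, 426.2, 222.4]
orientation: [-0.403, -3.116, 0.002]
ft_force: [0.7, 1.3, 0.4]
width: 87.9
grasp_force: 0.0
```

Emit:
{"name": "step_arm", "arguments": {
  "deltas": [
    [[-0.5, -0.45, 0], [0, 0, 0], 1],
    [[-0.5, -0.45, 0], [0, 0, 0], 1],
    [[-0.5, -0.45, 0], [0, 0, 0], 1],
    [[-0.5, -0.45, 0], [0, 0, 0], 1],
    [[-0.5, -0.45, 0], [0, 0, 0], 1],
    [[-0.5, -0.45, 0], [0, 0, 0], 1],
    [[-0.5, -0.45, 0], [0, 0, 0], 1]
  ]
}}

```text
t: 1.27
ee_pos: [409.2, 260.3, 222.6]
orientation: [-0.403, -3.115, -0.0]
ft_force: [0.1, 0.0, -0.6]
width: 87.7
grasp_force: 0.0
```

```bash
python3 - <<'E'
from h import *
a=snap('wrist','w1'); print(np.round(a['T'],2).tolist(),a['fx'])
o=get_obs();print(o['ee_pos'],o['orientation'],o['qpos'])
E
```

```text
[[0.25, 0.93, 0.27, 335.22], [0.97, -0.24, -0.07, 280.09], [0.0, 0.28, -0.96, 385.04], [0.0, 0.0, 0.0, 1.0]] 387.6934172483781
[408.5612731  261.11695031 222.56736998] [-3.99743188e-01 -3.11564201e+00 -4.62794054e-04] [ 5.43828221e-01  2.16950960e-01  1.93254079e+00  5.81195269e-04
  9.92239735e-01 -7.72076167e-01]
```

View pics/w1.png

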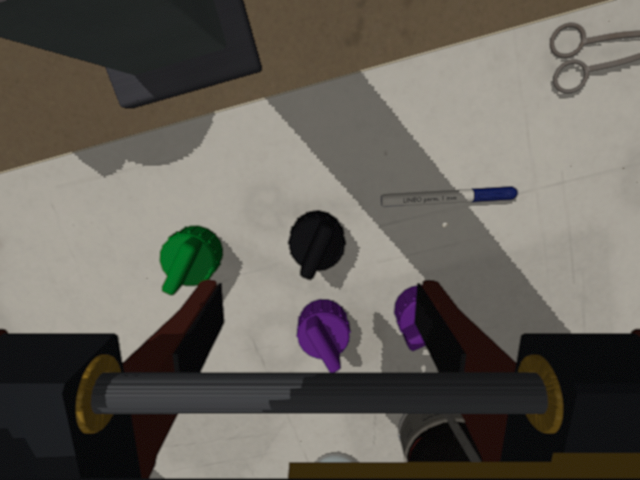

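Wrist view: the black nut is at about (316,240), its bar running from about (308,275) to (326,225); green is left at (190,255), purples below, pen at (450,196).

```bash
python3 - <<'E'
from h import *
a=dict(np.load('pics/w1.npz')); p=a['pixels'][195:295,270:370].astype(float)
cv2.imwrite('pics/w1c.png',cv2.resize(np.clip(p*4,0,255).astype('uint8')[:,:,::-1],(600,600),interpolation=cv2.INTER_CUBIC))
m=(a['pixels'].max(2)<38).astype('uint8'); m[:200]=0;m[285:]=0;m[:,:280]=0;m[:,352:]=0
n,l,s,c=cv2.connectedComponentsWithStats(m);i=1+s[1:,4].argmax();print(s[i],c[i])
E
```

```text
[ 289  211   56   68 2667] [316.36295463 242.01349831]
```

View pics/w1c.png

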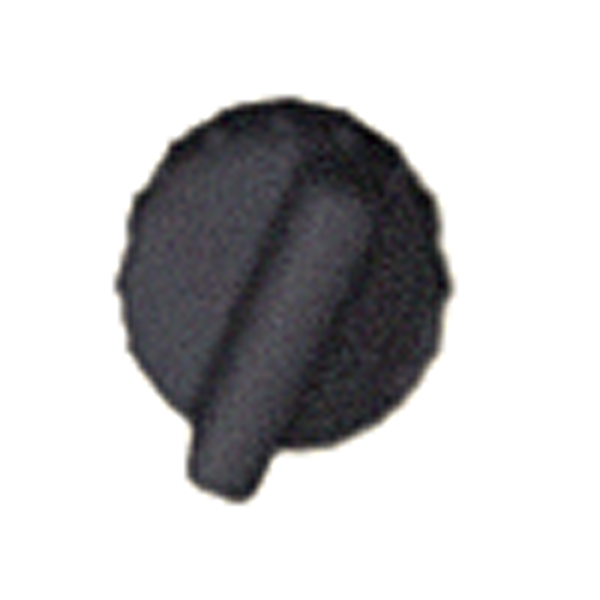

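```bash
python3 - <<'E'
from h import *
a=dict(np.load('pics/w1.npz'))
P=[onz(a,270+u/6,195+v/6,61) for u,v in((308,185),(370,205),(192,482),(246,500))]
f,n=(P[0]+P[1])/2,(P[2]+P[3])/2; c=(f+n)/2;d=n-f
print(c,np.linalg.norm(d),np.degrees(np.arctan2(d[1],d[0])),[p.round(1) for p in P])
# cap circle outline check at z=0..35: extreme left/right at v~287
L,Rr=onz(a,270+118/6,195+287/6,30),onz(a,270+450/6,195+287/6,30);print((L+Rr)/2,np.linalg.norm(L-Rr))
E
```

```text
[436.92709399 251.18938293  61.        ] 48.85657594499685 -35.940571668558746 [array([414.6, 261.6,  61. ]), array([419.7, 269.5,  61. ]), array([454.3, 233.3,  61. ]), array([459.1, 240.4,  61. ])]
[437.39179564 251.88902931  30.        ] 52.880897176483245
```

Emit:
{"name": "step_arm", "arguments": {
  "deltas": [
    [[-0.1, -0.007, 0.1], [0, 0, 0.08], 1],
    [[-0.1, -0.007, 0.2], [0, 0, 0.16], 1],
    [[-0.1, -0.007, 0.3], [0, 0, 0.25], 1],
    [[-0.1, -0.007, 0.4], [0, 0, 0.25], 1],
    [[-0.1, -0.007, 0.47], [0, 0, 0.25], 1],
    [[-0.1, -0.007, 0.54], [0, 0, 0.25], 1],
    [[-0.1, -0.007, 0.58], [0, 0, 0.25], 1],
    [[-0.1, -0.007, 0.612], [0, 0, 0.25], 1],
    [[-0.1, -0.007, 0.612], [0, 0, 0.25], 1],
    [[-0.1, -0.007, 0.612], [0, 0, 0.25], 1]
  ]
}}

```text
t: 2.15
ee_pos: [436.5, 252.2, 38.9]
orientation: [-0.969, -2.988, 0.001]
ft_force: [-0.2, 0.2, 0.0]
width: 87.7
grasp_force: 0.0
```

Emit:
{"name": "step_arm", "arguments": {
  "deltas": [
    [[0, 0, 0], [0, 0, 0], -1],
    [[0, 0, 0], [0, 0, 0], -1],
    [[0, 0, 0], [0, 0, 0], -1],
    [[0, 0, 0], [0, 0, 0], -1],
    [[0, 0, 0], [0, 0, 0], -1],
    [[0, 0, 0], [0, 0, 0], -1],
    [[0, 0, 0], [0, 0, 0], -1],
    [[0, 0, 0], [0, 0, 0], -1],
    [[0, 0, 0], [0, 0, 0], -1],
    [[0, 0, 0], [0, 0, 0], -1],
    [[0, 0, 0], [0, 0, 0], -1],
    [[0, 0, 0], [0, 0, 0], -1]
  ]
}}

```text
t: 3.15
ee_pos: [436.9, 251.1, 39.0]
orientation: [-0.971, -2.987, 0.0]
ft_force: [-0.5, -0.2, -1.9]
width: 13.8
grasp_force: 30.0
```

Emit:
{"name": "step_arm", "arguments": {
  "deltas": [
    [[0, 0, -0.05], [0, 0, 0], -1],
    [[0, 0, -0.15], [0, 0, 0], -1],
    [[0, 0, -0.28], [0, 0, 0], -1],
    [[-0.05, -0.03, -0.4], [0, 0, 0], -1],
    [[-0.15, -0.08, -0.5], [0, 0, 0], -1],
    [[-0.25, -0.14, -0.5], [0, 0, 0], -1],
    [[-0.36, -0.2, -0.5], [0, 0, 0], -1],
    [[-0.47, -0.26, -0.5], [0, 0, 0], -1],
    [[-0.58, -0.32, -0.5], [0, 0, 0], -1]
  ]
}}

```text
t: 3.9
ee_pos: [521.6, 69.6, 189.4]
orientation: [0.971, 2.987, 0.0]
ft_force: [0.4, -0.0, -1.1]
width: 13.3
grasp_force: 30.0
```

Emit:
{"name": "step_arm", "arguments": {
  "deltas": [
    [[-0.1, -0.06, 0], [0, 0, 0.08], -1],
    [[-0.2, -0.12, 0], [0, 0, 0.16], -1],
    [[-0.3, -0.17, 0], [0, 0, 0.24], -1],
    [[-0.4, -0.22, 0], [0, 0, 0.32], -1],
    [[-0.5, -0.27, 0], [0, 0, 0.4], -1],
    [[-0.55, -0.3, 0], [0, 0, 0.46], -1],
    [[-0.58, -0.315, 0], [0, 0, 0.5], -1],
    [[-0.58, -0.315, 0], [0, 0, 0.5], -1],
    [[-0.58, -0.315, 0], [0, 0, 0.5], -1],
    [[-0.58, -0.315, 0], [0, 0, 0.5], -1]
  ]
}}

```text
t: 4.73
ee_pos: [605.7, -106.8, 188.7]
orientation: [-1.995, -2.425, 0.001]
ft_force: [0.2, 0.5, -0.8]
width: 13.9
grasp_force: 30.0
```

```bash
python3 - <<'E'
from h import *
a=snap('wrist','w2')
o=get_obs();print(o['ee_pos'],o['orientation'],o['qpos'],o['width'],o['ft_force'],o['moment'])
E
```

```text
[ 605.76902042 -106.61200519  188.82590219] [-1.99490422e+00 -2.42570719e+00  5.31341438e-04] [-1.93633495e-01  4.48200385e-01  1.67767643e+00  1.74567756e-04
  1.01670389e+00 -3.88018408e-01] 14.120577090748375 [ 0.29401196  0.43748719 -2.06484062] [-0.03494805  0.05914144  0.03151393]
```

View pics/w2.png

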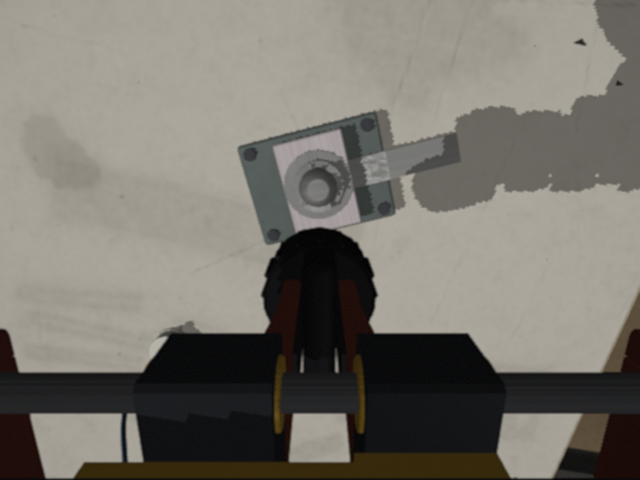

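Wrist view: the nut is held upright at the bottom centre; the clamp is clear, with the stud's top disc at about (319,187) and the washer at about (319,184).

```bash
python3 - <<'E'
from h import *
a=dict(np.load('pics/w2.npz')); p=a['pixels'][135:255,260:380]
cv2.imwrite('pics/w2c.png',cv2.resize(p[:,:,::-1],(600,600),interpolation=cv2.INTER_CUBIC))
E
```

```text
(no output)
```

View pics/w2c.png

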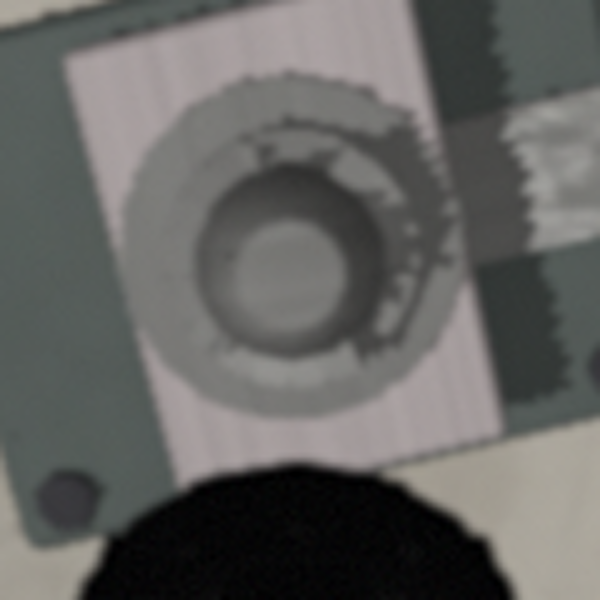

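The stud's top disc is at crop (292,270), i.e. pixel (318.4,189); cone base centre (290,262); washer centre (295,245), i.e. (319,184).

```bash
python3 - <<'E'
from h import *
from scipy.spatial.transform import Rotation as R
a=dict(np.load('pics/w2.npz'));o=get_obs()
S=[onz(a,260+u/5,135+v/5,z) for u,v,z in((292,270,63),(290,262,53),(295,245,39))];print(S)
M=R.from_rotvec(o['orientation']).as_matrix();print(M.round(3))
s=(S[0]+S[1]+S[2])/3
d=s-o['ee_pos'];print('tool delta/300',(M.T@d)/300)
# top edge of held nut check: cap extremes left/right
E
```

```text
[array([599.20752455, -74.32875702,  63.        ]), array([598.93186195, -74.67900772,  53.        ]), array([599.54027172, -73.88621809,  39.        ])]
[[-0.193  0.981 -0.001]
 [ 0.981  0.193  0.   ]
 [ 0.001 -0.001 -1.   ]]
tool delta/300 [ 1.09663539e-01 -2.08844450e-04  4.57253916e-01]
```

```bash
python3 - <<'E'
from h import *
from scipy.spatial.transform import Rotation as R
a=dict(np.load('pics/w2.npz'));o=get_obs()
M=R.from_rotvec(o['orientation']).as_matrix()
for v in(463,466):
  for z in (150,152): print((M.T@(onz(a,260+300/5,135+v/5,z)-o['ee_pos'])))
E
```

```text
[25.485603    0.93460234 38.83814661]
[25.99794409  0.93085856 36.83841072]
[25.15417466  0.93462376 38.83797718]
[25.6698112   0.93087977 36.83824297]
```

Emit:
{"name": "step_arm", "arguments": {
  "deltas": [
    [[0.05, 0, 0], [0, 0, 0], -1],
    [[0.113, 0, 0.05], [0, 0, 0], -1],
    [[0.113, 0, 0.12], [0, 0, 0], -1],
    [[0.113, 0, 0.2], [0, 0, 0], -1],
    [[0.113, 0, 0.26], [0, 0, 0], -1],
    [[0.113, 0, 0.29], [0, 0, 0], -1],
    [[0.113, 0, 0.3], [0, 0, 0], -1],
    [[0.113, 0, 0.305], [0, 0, 0], -1],
    [[0.113, 0, 0.31], [0, 0, 0], -1],
    [[0.113, 0, 0.31], [0, 0, 0], -1],
    [[0.113, 0, 0.31], [0, 0, 0], -1]
  ]
}}

```text
t: 5.7
ee_pos: [600.6, -74.3, 97.0]
orientation: [1.997, 2.423, 0.001]
ft_force: [-0.0, -0.3, -1.7]
width: 13.6
grasp_force: 30.0
```

```bash
python3 - <<'E'
from h import *
a=snap('scene','s2');b=snap('side','d2')
p=a['pixels'][200:320,270:430];q=b['pixels'][140:260,240:400]
cv2.imwrite('pics/c2.png',np.hstack([cv2.resize(i[:,:,::-1],None,fx=2.5,fy=2.5,interpolation=cv2.INTER_CUBIC) for i in(p,q)]))
E
```

```text
(no output)
```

View pics/c2.png

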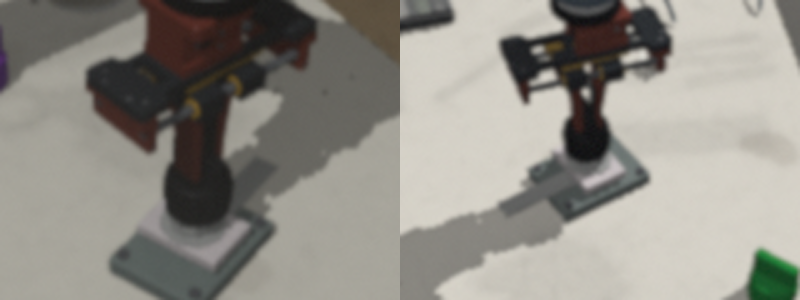

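Both views show the nut centred over the stud, upright, with the gripper clear of everything.

Emit:
{"name": "step_arm", "arguments": {
  "deltas": [
    [[0, 0, 0.005], [0, 0, 0], -1],
    [[0, 0, 0.01], [0, 0, 0], -1],
    [[0, 0, 0.015], [0, 0, 0], -1],
    [[0, 0, 0.02], [0, 0, 0], -1],
    [[0, 0, 0.0235], [0, 0, 0], -1],
    [[0, 0, 0.0235], [0, 0, 0], -1]
  ]
}}

```text
t: 6.3
ee_pos: [599.7, -74.2, 88.6]
orientation: [-1.998, -2.424, 0.001]
ft_force: [-0.2, 0.4, -2.1]
width: 13.9
grasp_force: 30.0
```

Emit:
{"name": "step_arm", "arguments": {
  "deltas": [
    [[0, 0, 0.0035], [0, 0, 0], -1],
    [[0, 0, 0.0035], [0, 0, 0], -1]
  ]
}}

```text
t: 6.47
ee_pos: [599.8, -74.3, 88.1]
orientation: [-1.998, -2.424, 0.0]
ft_force: [-2.6, -0.1, 1.8]
width: 13.6
grasp_force: 30.0
```

Emit:
{"name": "step_arm", "arguments": {
  "deltas": [
    [[0, 0, 0.0035], [0, 0, 0], -1],
    [[0, 0, 0.0035], [0, 0, 0], -1]
  ]
}}

```text
t: 6.63
ee_pos: [599.9, -74.3, 87.9]
orientation: [-1.998, -2.424, 0.0]
ft_force: [-5.3, 1.7, 9.8]
width: 13.6
grasp_force: 30.0
```

Emit:
{"name": "step_arm", "arguments": {
  "deltas": [
    [[0, 0, 0.0035], [0, 0, 0], -1],
    [[0, 0, 0.0035], [0, 0, 0], -1]
  ]
}}

```text
t: 6.8
ee_pos: [600.0, -74.3, 87.8]
orientation: [1.998, 2.424, 0.0]
ft_force: [-6.4, 0.9, 17.0]
width: 14.0
grasp_force: 30.0
```

Emit:
{"name": "step_arm", "arguments": {
  "deltas": [
    [[0, -0.002, -0.004], [0, 0, 0], -1],
    [[0, -0.002, -0.004], [0, 0, -0.05], -1],
    [[0, -0.002, -0.004], [0, 0, -0.1], -1],
    [[0, -0.002, -0.004], [0, 0, -0.15], -1],
    [[0, -0.002, -0.004], [0, 0, -0.2], -1],
    [[0, -0.002, -0.004], [0, 0, -0.2], -1]
  ]
}}

```text
t: 7.3
ee_pos: [599.6, -74.0, 88.4]
orientation: [1.609, 2.698, 0.001]
ft_force: [-3.5, 2.1, 10.8]
width: 13.8
grasp_force: 30.0
```

Emit:
{"name": "step_arm", "arguments": {
  "deltas": [
    [[0, 0, -0.001], [0, 0, -0.06], -1],
    [[0, 0, -0.002], [0, 0, -0.12], -1],
    [[0, 0, -0.003], [0, 0, -0.18], -1],
    [[0, 0, -0.003], [0, 0, -0.24], -1],
    [[0, 0, -0.003], [0, 0, -0.24], -1]
  ]
}}

```text
t: 7.72
ee_pos: [599.4, -74.4, 87.9]
orientation: [1.1, 2.943, -0.0]
ft_force: [-0.2, 0.0, -1.9]
width: 13.5
grasp_force: 30.0
```

Emit:
{"name": "step_arm", "arguments": {
  "deltas": [
    [[0, 0, 0.004], [0, 0, 0], -1],
    [[0, 0, 0.008], [0, 0, 0], -1],
    [[0, 0, 0.008], [0, 0, 0], -1]
  ]
}}

```text
t: 7.97
ee_pos: [599.3, -74.3, 85.2]
orientation: [-1.107, -2.94, 0.0]
ft_force: [-0.1, -0.4, -2.0]
width: 14.1
grasp_force: 30.0
```

Emit:
{"name": "step_arm", "arguments": {
  "deltas": [
    [[0, 0, 0.003], [0, 0, 0], -1],
    [[0, 0, 0.003], [0, 0, 0], -1]
  ]
}}

```text
t: 8.13
ee_pos: [599.3, -74.4, 84.4]
orientation: [-1.106, -2.94, 0.0]
ft_force: [-0.9, 0.8, -1.8]
width: 13.8
grasp_force: 30.0
```

Emit:
{"name": "step_arm", "arguments": {
  "deltas": [
    [[0, 0, 0.003], [0, 0, 0], -1],
    [[0, 0, 0.003], [0, 0, 0], -1]
  ]
}}

```text
t: 8.3
ee_pos: [599.3, -74.4, 83.6]
orientation: [-1.105, -2.941, 0.0]
ft_force: [-0.3, 0.2, -1.0]
width: 13.7
grasp_force: 30.0
```

Emit:
{"name": "step_arm", "arguments": {
  "deltas": [
    [[0, 0, 0.003], [0, 0, 0], -1],
    [[0, 0, 0.003], [0, 0, 0], -1]
  ]
}}

```text
t: 8.47
ee_pos: [599.4, -74.4, 82.8]
orientation: [-1.105, -2.941, -0.0]
ft_force: [-0.3, -0.3, -0.8]
width: 14.0
grasp_force: 30.0
```

Emit:
{"name": "step_arm", "arguments": {
  "deltas": [
    [[0, 0, 0.003], [0, 0, 0], -1],
    [[0, 0, 0.003], [0, 0, 0], -1]
  ]
}}

```text
t: 8.63
ee_pos: [599.4, -74.4, 82.6]
orientation: [1.105, 2.941, -0.0]
ft_force: [-2.7, 0.2, 5.6]
width: 14.0
grasp_force: 30.0
```

Emit:
{"name": "step_arm", "arguments": {
  "deltas": [
    [[0, 0, 0.0005], [0, 0, 0.05], -1],
    [[0, 0, 0.0015], [0, 0, 0.1], -1],
    [[0, 0, 0.0025], [0, 0, 0.15], -1],
    [[0, 0, 0.0035], [0, 0, 0.2], -1],
    [[0, 0, 0.0035], [0, 0, 0.2], -1]
  ]
}}

```text
t: 9.05
ee_pos: [599.6, -74.7, 81.4]
orientation: [1.535, 2.74, -0.0]
ft_force: [-2.5, -0.9, 3.7]
width: 14.1
grasp_force: 30.0
```

Emit:
{"name": "step_arm", "arguments": {
  "deltas": [
    [[0, 0, 0.001], [0, 0, 0.06], -1],
    [[0, 0, 0.0023], [0, 0, 0.12], -1],
    [[0, 0, 0.0034], [0, 0, 0.18], -1],
    [[0, 0, 0.0046], [0, 0, 0.24], -1],
    [[0, 0, 0.0057], [0, 0, 0.3], -1],
    [[0, 0, 0.0076], [0, 0, 0.4], -1],
    [[0, 0, 0.0076], [0, 0, 0.4], -1]
  ]
}}

```text
t: 9.63
ee_pos: [599.9, -74.7, 79.2]
orientation: [2.277, 2.163, 0.001]
ft_force: [-1.6, -0.9, 4.5]
width: 13.6
grasp_force: 30.0
```

```bash
python3 - <<'E'
from h import *
o=get_obs();print(o['ee_pos'],o['moment'],o['ft_force'],o['qpos'])
E
```

```text
[599.93102628 -74.69949534  79.23915685] [-0.49203033  0.31304409  0.08407478] [-1.63613415 -0.93484676  4.51118538] [-1.43350153e-01  5.83486289e-01  1.75818245e+00 -5.74000362e-04
  7.98647354e-01 -9.18925015e-02]
```

Emit:
{"name": "step_arm", "arguments": {
  "deltas": [
    [[0, 0, 0.001], [0, 0, 0.06], -1],
    [[0, 0, 0.0023], [0, 0, 0.12], -1],
    [[0, 0, 0.0034], [0, 0, 0.18], -1],
    [[0, 0, 0.0046], [0, 0, 0.24], -1],
    [[0, 0, 0.0057], [0, 0, 0.3], -1],
    [[0, 0, 0.0076], [0, 0, 0.4], -1],
    [[0, 0, 0.0076], [0, 0, 0.4], -1]
  ]
}}

```text
t: 10.22
ee_pos: [600.2, -74.9, 77.0]
orientation: [2.813, 1.395, 0.002]
ft_force: [-0.7, -1.7, 5.4]
width: 13.6
grasp_force: 30.0
```

```bash
python3 - <<'E'
from h import *
o=get_obs();print(o['ee_pos'],o['moment'],o['ft_force'])
E
```

```text
[600.20637766 -74.93600776  77.04601165] [-0.67264231  0.34223479  0.13438494] [-0.67152338 -1.68342279  5.36234199]
```

Emit:
{"name": "step_arm", "arguments": {
  "deltas": [
    [[0, 0, 0.001], [0, 0, 0.05], -1],
    [[0, 0, 0.0019], [0, 0, 0.1], -1],
    [[0, 0, 0.0028], [0, 0, 0.15], -1],
    [[0, 0, 0.0038], [0, 0, 0.2], -1],
    [[0, 0, 0.0038], [0, 0, 0.2], -1]
  ]
}}

```text
t: 10.63
ee_pos: [600.3, -74.9, 75.9]
orientation: [2.989, 0.963, 0.002]
ft_force: [-0.2, -1.6, 5.7]
width: 13.6
grasp_force: 30.0
```

```bash
python3 - <<'E'
from h import *
o=get_obs();print(o['ee_pos'],o['moment'],o['ft_force'],o['orientation'])
E
```

```text
[600.30558826 -74.89655306  75.91765158] [-0.47806139  0.40155138 -0.00245669] [-0.17409028 -1.63998373  5.65984405] [2.98893763e+00 9.63029579e-01 2.46073936e-03]
```

Emit:
{"name": "step_arm", "arguments": {
  "deltas": [
    [[0, 0, 0.001], [0, 0, 0.05], -1],
    [[0, 0, 0.0019], [0, 0, 0.1], -1],
    [[0, 0, 0.0028], [0, 0, 0.15], -1],
    [[0, 0, 0.0028], [0, 0, 0.15], -1]
  ]
}}

```text
t: 10.97
ee_pos: [600.3, -74.8, 75.1]
orientation: [3.078, 0.622, 0.003]
ft_force: [-0.3, -1.2, 5.2]
width: 13.5
grasp_force: 30.0
```

```bash
python3 - <<'E'
from h import *
o=get_obs();print(o['ee_pos'],o['moment'],o['ft_force'],o['orientation'])
E
```

```text
[600.30143393 -74.79169706  75.08480326] [-0.33776908  0.31746373  0.02258398] [-0.28339839 -1.17497588  5.1727217 ] [3.07842621e+00 6.21834804e-01 2.75927368e-03]
```

Emit:
{"name": "step_arm", "arguments": {
  "deltas": [
    [[0, 0, 0.001], [0, 0, 0.05], -1],
    [[0, 0, 0.0019], [0, 0, 0.1], -1],
    [[0, 0, 0.0019], [0, 0, 0.1], -1]
  ]
}}

```text
t: 11.22
ee_pos: [600.3, -74.8, 74.6]
orientation: [3.116, 0.389, 0.003]
ft_force: [-1.2, -1.6, 6.1]
width: 13.7
grasp_force: 30.0
```

```bash
python3 - <<'E'
from h import *
o=get_obs();print(o['ee_pos'],o['moment'],o['ft_force'],o['orientation'])
E
```

```text
[600.31998182 -74.81760767  74.58082076] [-0.30865993  0.43560011 -0.09160127] [-1.16270118 -1.5718171   6.10084371] [3.11646326e+00 3.89451994e-01 2.89995319e-03]
```

Emit:
{"name": "step_arm", "arguments": {
  "deltas": [
    [[0, 0, 0.0006], [0, 0, 0.035], -1],
    [[0, 0, 0.0013], [0, 0, 0.07], -1],
    [[0, 0, 0.0013], [0, 0, 0.07], -1]
  ]
}}

```text
t: 11.47
ee_pos: [600.3, -74.8, 74.3]
orientation: [3.133, 0.227, 0.003]
ft_force: [-0.8, -1.5, 6.2]
width: 14.0
grasp_force: 30.0
```

```bash
python3 - <<'E'
from h import *
o=get_obs();print(o['ee_pos'],o['moment'],o['ft_force'],o['orientation'])
E
```

```text
[600.33810284 -74.83354508  74.26491308] [-0.3760852   0.43872728  0.0275516 ] [-0.84832831 -1.5042574   6.18152198] [3.13252032e+00 2.27312106e-01 2.98332087e-03]
```

Emit:
{"name": "step_arm", "arguments": {
  "deltas": [
    [[0, 0, 0.0003], [0, 0, 0.025], -1],
    [[0, 0, 0.0006], [0, 0, 0.05], -1],
    [[0, 0, 0.0006], [0, 0, 0.05], -1]
  ]
}}

```text
t: 11.72
ee_pos: [600.4, -74.9, 74.2]
orientation: [3.139, 0.111, 0.003]
ft_force: [-1.0, -2.3, 6.4]
width: 13.9
grasp_force: 30.0
```

```bash
python3 - <<'E'
from h import *
o=get_obs();print(o['ee_pos'],o['moment'],o['ft_force'],o['orientation'])
E
```

```text
[600.3685112  -74.89842266  74.15200501] [-0.53440608  0.43010626  0.03662312] [-0.99703012 -2.34942561  6.442615  ] [3.13876129 0.11101277 0.00317095]
```

Emit:
{"name": "step_arm", "arguments": {
  "deltas": [
    [[0, 0, 0], [0, 0, 0.025], -1],
    [[0, 0, 0], [0, 0, 0.05], -1],
    [[0, 0, 0], [0, 0, 0.05], -1]
  ]
}}

```text
t: 11.97
ee_pos: [600.3, -74.9, 74.2]
orientation: [3.141, -0.007, 0.003]
ft_force: [-2.1, -2.7, 6.7]
width: 13.5
grasp_force: 30.0
```

```bash
python3 - <<'E'
from h import *
o=get_obs();print(o['ee_pos'],o['moment'],o['ft_force'],o['orientation'])
E
```

```text
[600.33665643 -74.88574842  74.16051053] [-0.47028851  0.47705851 -0.0125961 ] [-2.13073064 -2.68358079  6.6988818 ] [ 3.14077116e+00 -6.62690656e-03  3.09699746e-03]
```

Emit:
{"name": "step_arm", "arguments": {
  "deltas": [
    [[0, 0, 0], [0, 0, 0.025], -1],
    [[0, 0, 0], [0, 0, 0.05], -1],
    [[0, 0, 0], [0, 0, 0.05], -1]
  ]
}}

```text
t: 12.22
ee_pos: [600.3, -74.9, 74.1]
orientation: [3.138, -0.125, 0.003]
ft_force: [-0.9, -2.1, 5.8]
width: 13.8
grasp_force: 30.0
```

```bash
python3 - <<'E'
from h import *
o=get_obs();print(o['ee_pos'],o['moment'],o['ft_force'],o['orientation'])
E
```

```text
[600.27823781 -74.86514554  74.09922467] [-0.45668004  0.42510765  0.01853785] [-0.90702694 -2.12603272  5.78130588] [ 3.13846578e+00 -1.24525168e-01  3.00107411e-03]
```

Emit:
{"name": "step_arm", "arguments": {
  "deltas": [
    [[0, 0, 0], [0, 0, 0.025], -1],
    [[0, 0, 0], [0, 0, 0.05], -1],
    [[0, 0, 0], [0, 0, 0.05], -1]
  ]
}}

```text
t: 12.47
ee_pos: [600.0, -74.7, 74.0]
orientation: [3.132, -0.242, 0.002]
ft_force: [-0.8, -2.4, 6.3]
width: 14.2
grasp_force: 30.0
```

```bash
python3 - <<'E'
from h import *
o=get_obs();print(o['ee_pos'],o['moment'],o['ft_force'],o['orientation'])
E
```

```text
[600.00657126 -74.746982    73.97427974] [-0.44489271  0.6072607   0.05887333] [-0.8077533  -2.36423272  6.32436948] [ 3.13177369e+00 -2.41937739e-01  2.03524323e-03]
```

Emit:
{"name": "step_arm", "arguments": {
  "deltas": [
    [[0, 0, 0], [0, 0, 0.02], -1],
    [[0, 0, 0], [0, 0, 0.04], -1],
    [[0, 0, 0], [0, 0, 0.04], -1]
  ]
}}

```text
t: 12.72
ee_pos: [599.8, -74.9, 73.9]
orientation: [3.123, -0.334, 0.001]
ft_force: [-1.4, -2.4, 5.1]
width: 13.7
grasp_force: 30.0
```

```bash
python3 - <<'E'
from h import *
o=get_obs();print(o['ee_pos'],o['moment'],o['ft_force'],o['orientation'])
E
```

```text
[599.79622443 -74.87360516  73.88289475] [-0.57039515  0.69663544  0.11494245] [-1.4470272  -2.38605422  5.13619906] [ 3.12300907e+00 -3.34498102e-01  1.43550936e-03]
```

Emit:
{"name": "step_arm", "arguments": {
  "deltas": [
    [[0, 0, 0], [0, 0, 0.03], -1],
    [[0, 0, 0], [0, 0, 0.03], -1]
  ]
}}

```text
t: 12.88
ee_pos: [599.7, -75.0, 73.8]
orientation: [3.114, -0.405, 0.001]
ft_force: [-1.4, -2.5, 6.7]
width: 13.9
grasp_force: 30.0
```

```bash
python3 - <<'E'
from h import *
o=get_obs();print(o['ee_pos'],o['moment'],o['ft_force'],o['orientation'])
E
```

```text
[599.70614735 -75.01008881  73.83526612] [-0.63138795  0.70598175  0.27167566] [-1.36398847 -2.49375338  6.66138743] [ 3.11438552e+00 -4.04909846e-01  1.17660693e-03]
```

Emit:
{"name": "step_arm", "arguments": {
  "deltas": [
    [[0, 0, 0], [0, 0, 0.03], -1],
    [[0, 0, 0], [0, 0, 0.03], -1]
  ]
}}

```text
t: 13.05
ee_pos: [599.7, -75.1, 73.8]
orientation: [3.104, -0.474, 0.001]
ft_force: [-1.9, -3.6, 5.5]
width: 13.7
grasp_force: 30.2
```

```bash
python3 - <<'E'
from h import *
o=get_obs();print(o['ee_pos'],o['moment'],o['ft_force'],o['orientation'])
E
```

```text
[599.68024173 -75.14814933  73.78578414] [-0.71134724  0.62962464  0.54353945] [-1.88623891 -3.64601512  5.53314725] [ 3.10434933e+00 -4.73915030e-01  1.27635265e-03]
```

Torque climbed to 0.54 N m with the height steady at the clamped value, so the nut is tight. Releasing it.

Emit:
{"name": "step_arm", "arguments": {
  "deltas": [
    [[0, 0, 0], [0, 0, 0], 0],
    [[0, 0, 0], [0, 0, 0], 0],
    [[0, 0, 0], [0, 0, 0], 0],
    [[0, 0, 0], [0, 0, 0], 0],
    [[0, 0, 0], [0, 0, 0], 0],
    [[0, 0, 0], [0, 0, 0], 0],
    [[0, 0, -0.04], [0, 0, 0], 0],
    [[0, 0, -0.1], [0, 0, 0], 0],
    [[0.1, 0, -0.2], [0, 0, 0], 0],
    [[0.13, 0, -0.35], [0, 0, 0], 0],
    [[-0.13, 0, -0.35], [0, 0, 0], 0],
    [[-0.13, 0, -0.35], [0, 0, 0], 0],
    [[-0.13, 0, -0.35], [0, 0, 0], 0],
    [[-0.13, 0, -0.35], [0, 0, 0], 0]
  ]
}}

```text
t: 14.22
ee_pos: [560.8, -62.1, 179.4]
orientation: [-3.105, 0.48, -0.0]
ft_force: [0.5, 1.1, 0.6]
width: 43.9
grasp_force: 0.0
```

```bash
python3 - <<'E'
from h import *
a=snap('wrist','w3');o=get_obs();print(o['ee_pos'],o['width'],o['ft_force'],o['t'])
print(proj(a,[599.2,-74.3,96]),proj(a,[599.2,-74.3,0]))
E
```

```text
[562.40034661 -62.49151357 179.40081514] 43.78101795576988 [0.35032024 0.41466861 1.04871285] 14.2667
(np.float64(319.97076339908256), np.float64(187.65421393533552)) (np.float64(319.77863088872084), np.float64(171.02385918867316))
```

View pics/w3.png

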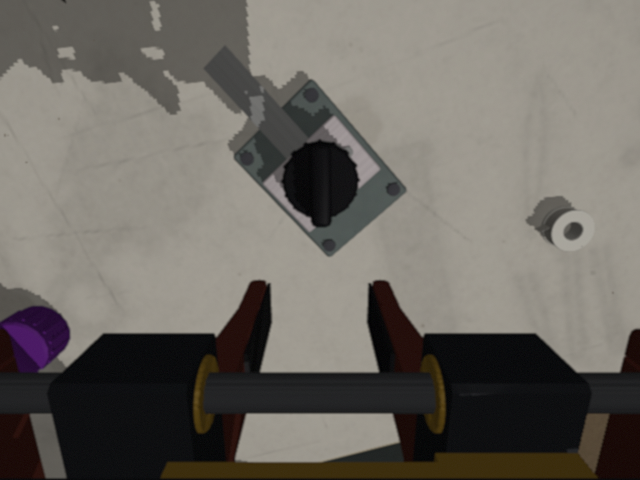

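The nut sits upright on the stud with its bar centred at about (321,187), matching the projected stud axis (320,188). The fingers are clear and the tape roll at (573,230) is untouched.

```bash
python3 -c "
from workcell import *
print(close_job())"
```

```text
the job is handed in; nothing more can be done
None
```

The job is handed in: the nut dropped into the thread start, was turned down until the torque climbed to about 0.5 N m, and was released upright on the stud at the clamped height. No bystanders were touched; the judge's verdict was not shown.

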